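# Set the try square on the marking board

### The arm

A 6-joint arm with a two-finger parallel gripper is mounted at the origin on the work surface; the furniture and walls round the work are solid. World frame = base frame: x ahead of the robot, y to its left, z up, the work surface at z = 0. Lengths are in mm, angles in rad, forces in N, time in s.
With the tool pointing down it reaches from about 275 to 750 mm from the base axis. Payload 10.2 kg.
Tool frame: the origin (TCP) lies midway between the tips of the shut fingers; the grasp point (between the pads) lies 19 mm behind it; z points along the fingers, y is the line along which they close (so a half turn about z gives the same grasp; the last joint's range is limited). The gripper opens to 85 mm and grips with 20 to 120 N. Pads are 22 mm wide; open, the fingers measure 114 mm over their backs; the gripper's body (76 mm by 85 mm) begins 54 mm behind the grasp point. The pads swing forward as they close: fully open they stand 13 mm farther back than shut.
Start: joints at [-1.566, 0.313, 1.498, -0, 1.331, -0.223], TCP at [118.55, -511.446, 231.294] pointing down, gripper open.
Joint ranges: [-2.94, 2.94], [-0.97, 2.17], [0.19, 2.56], [-1.23, 4.37], [0.02, 3.11], [-2.88, 2.88]. Speed limits (rad/s): [2.39, 2.39, 3.01, 3.14, 3.14, 3.14].

### API

Orientations are given as a unit quaternion [w, x, y, z].
In Python, from rig import ctrl gives the robot as it stands.
- The arm moves only by the tool arm_command, never from a script. Its argument "increments" is a list of rows, each an object with "dr": the turn, a rotation vector about the tool's x, y, z in units of pi/4 rad (1.0 is pi/4 rad), a list of three; "offset": the shift along the tool's x, y, z in units of 120 mm (1.0 is 120 mm), a list of three; "hand": the opening, from -1 (shut) to 1 (fully open). A call has 1 to 8 rows; each row shifts and turns the commanded pose from where the row before left it, along the tool's axes as they then stand; what a row does not reach is not made up. A row lasts 1/10 s, in which the tool goes at most 50 mm and 8.59 degrees, less where a joint would pass 70% of its speed; a pose out of reach is approached as far as the arm can. A call with a number of a shift or a turn outside -1 to 1 is refused whole. A call with a gripper value outside its range is refused whole. The fingers move at their own pace and stop on an object; "grip_force" is the grip in N (left out, the last holds). Time passes only in rows, so rows that do not move let the fingers close. It gives the time, the measured TCP pose, the force, the opening and the grip force at its end, in the units of the state.
- ctrl.sense(): the state, without advancing time (a new reading comes with each control period).
- ctrl.capture(name): name is "side" or "top" or "wrist"; returns the picture (384x512x3 uint8, red, green, blue); there is no depth.
- ctrl.camera_info(name): a dict with "K" (3x3 intrinsics, pixels), "R" (3x3) and "t" (3): a world point X has camera coordinates R X + t. Camera axes: x right, y down, z forward; pixel columns grow to the right and rows downward; lengths in mm; the calibration is good to about 2 mm. A picture is of the moment at which its call begins: read the wrist's pose just before it. camera_info takes no time and is no camera call; for the wrist camera it gives the pose at the moment of the call.
- ctrl.finish_job(): hands the job in; it is judged then, once.
The state is a dict: "time_s": time; "joints": joint angles; "dq": joint speeds; "tau": joint torques, N m; "eef_pos": TCP position; "ee_rot": TCP orientation; "force": force on the tool from outside, world axes, zero at the start; "wrist_torque": the same for the moment, N m; "grip_width": opening from 0.0 (shut) to 1.0 (fully open); "grip_force": force on a finger pad.
Only numpy, scipy, OpenCV 4.12 (cv2) and the standard library are available. Lean on these libraries where they do the work, as an engineer would, in place of code of your own. Each camera call takes 0.05 s, during which the arm holds its last target. There are 200 camera calls.

### The job

Clear the round wooden brooch off the marking board into the wooden tray. Draw the try square out from under the display riser and lay it on the board ready for marking: stock standing on the table, its brass face flush along the board's open edge, and the blade lying across the board with its outer edge against the raised fence. Leave everything else as it stands; the figures, bracelet, stool, spool and bird brooch must not be knocked.

Things in the scene. Friction and masses are not known exactly. Their poses are not given: they have to be found in the camera images.
- square: L-shaped try square, 0.3 kg: dark wooden stock (x -30..0, y -120..0, z 0..30 mm) with brass inner face x=0; thin steel blade (x 0..140, y -32..0, z 14.5..18.5 mm). Origin: stock's underside level, where the brass face meets the line of the blade's outer edge; x along the blade, z up. Weight near x -12, y -58. At the start the stock is under the riser, only the blade sticks out
- stock_end (a point): point on the bottom of the square's brass face at the free end of the stock (square frame 0, -120, 0 mm)
- board: fixed wooden marking board 12 mm thick (x 0..150, y -128..0 mm) with a fence along one side (x 0..150, y 0..22 mm, up to 45 mm above the table). Origin: table level, where the open edge face x=0 meets the line of the fence's inner face y=0; x into the board along the fence, z up. Done when the square's frame coincides with this frame
- brooch: loose round wooden brooch, 36 mm diameter, 12 mm thick, lying flat on the marking board in the blade's way; origin at the centre of its underside
- tray: fixed shallow open wooden tray, outside 85 (x) x 190 (y) x 21 mm high, inside 76 x 180 mm, floor 5 mm above the table; origin at the centre of its underside
- display_riser: fixed low wooden display riser, top 120 (x) x 230 (y) mm, underside of the top 38 mm and its upper face 50 mm above the table; end panels 14 mm thick at y = +-105 mm, open at front and back. Origin at the centre of its footprint; x points out of the open front, where the blade sticks out
- figure_a: black carved figure on the riser, 45 x 65 x 123 mm, bystander; origin at the centre of its underside
- figure_b: black carved figure on the riser, 45 x 65 x 130 mm, bystander; origin at the centre of its underside
- figure_c: tall black carved figure standing on the table behind the work, 45 x 65 x 164 mm, bystander; origin at the centre of its underside
- bracelet: bead bracelet lying flat, 70 mm across, 14 mm thick, bystander; origin at the centre of its underside
- stool: miniature stool, 52 mm across, 40 mm high, bystander; origin at the centre of its underside
- spool: thread spool standing upright, 24 mm across, 36 mm high, bystander; origin at the centre of its underside
- brooch_bird: bird-shaped wooden brooch 24 x 54 x 12 mm lying flat, bystander; origin at the centre of its underside

How it is judged (in metres and radians):
At the end, for the whole second after the job is handed in: The square rests flat on the table beside the board (within 3 mm of table height, tilt under 0.04 rad); both ends of its brass face are within 2.5 mm of the board's open edge; its blade's outer edge is within 3 mm of the fence; the round brooch lies in the tray; both at rest (x of square in the frame of board between -0.0025 and 0.0015 m and x of stock_end in the frame of board between -0.0025 and 0.0015 m and y of square in the frame of board between -0.003 and 0.0015 m and z of square in the frame of board below 0.003 m and angle between square's own z axis and vertical below 0.04 rad and linear speed of each of square, brooch below 0.01 m/s and x of brooch in the frame of tray between -0.038 and 0.038 m and y of brooch in the frame of tray between -0.09 and 0.09 m and z of brooch in the frame of tray below 0.02 m); the robot touches nothing.
It fails at once if a figure, the bracelet, the stool, the spool or the bird brooch is moved more than 15 mm (distance of any of figure_a, figure_b, figure_c, bracelet, stool, spool, brooch_bird from where it was at the start of the episode above 0.015 m).
It also fails if it takes over 64 s, if anything falls off the work surface, if the arm or the gripper's body presses on something with over 40 N, if the wrist force passes 120 N, or if a joint passes its speed limit or range.

## Working session

There is one attempt and no reset: what is moved stays moved. The work goes in short steps, Python scripts to look and compute and a tool call to move; the robot and the scene stay as the last step left them, time stands still between calls to the robot, and variables do not carry over. Pictures are saved under pics/ and viewed, at most 10 in all, crops included, and the job is handed in when it is done.

Besides the shell and the picture viewer there is one more tool, called after "Call:" as name(argument=value, ...) on one line, values as JSON. arm_command: Moves the arm, as the interface text tells. Shifts and turns lie within -1 to 1; 1 stands for 120 mm of shift or pi/4 rad of turn. Its arguments: {"type":"object","properties":{"increments":{"type":"array"},"grip_force":{"type":"number"}},"required":["increments"]}

```bash
mkdir -p pics; ls
python3 - <<'E'
from rig import ctrl
import cv2,numpy as np
s=ctrl.sense();print({k:np.round(v,3) for k,v in s.items()})
for n in("top","side","wrist"):
    c=ctrl.camera_info(n);print(n,np.round(c["K"],1).tolist(),np.round(c["R"],4).tolist(),np.round(c["t"],1).tolist())
    cv2.imwrite(f"pics/{n}0.png",cv2.cvtColor(ctrl.capture(n),cv2.COLOR_RGB2BGR))
E
```

```text
pics
{'time_s': np.float64(0.0), 'joints': array([-1.566,  0.313,  1.498,  0.   ,  1.331, -0.223]), 'dq': array([ 0.001, -0.001,  0.001, -0.   , -0.001,  0.001]), 'tau': array([ 2.0000e-03, -4.1226e+01, -2.5974e+01, -0.0000e+00,  4.0000e-03,
        0.0000e+00]), 'eef_pos': array([ 118.549, -511.177,  230.723]), 'ee_rot': array([-0.001,  0.994,  0.114,  0.   ]), 'force': array([-0.075,  0.644, -0.078]), 'wrist_torque': array([-0.011,  0.03 ,  0.05 ]), 'grip_force': np.float64(0.0), 'grip_width': np.float64(0.999)}
top [[488.7, 0.0, 248.1], [0.0, 488.7, 191.7], [0.0, 0.0, 1.0]] [[-0.0053, -0.9999, -0.013], [-0.9924, 0.0069, -0.1227], [0.1228, 0.0122, -0.9924]] [25.7, 554.4, 1218.2]
side [[386.9, 0.0, 259.6], [0.0, 386.9, 192.3], [0.0, 0.0, 1.0]] [[0.945, -0.3272, 0.0042], [-0.1807, -0.5327, -0.8268], [0.2728, 0.7805, -0.5625]] [-514.5, 162.4, 895.2]
wrist [[328.4, 0.0, 252.1], [0.0, 328.4, 189.7], [0.0, 0.0, 1.0]] [[0.226, -0.9741, 0.0003], [-0.9224, -0.2139, 0.3215], [-0.3131, -0.0729, -0.9469]] [-525.3, -41.2, 380.8]
```

View pics/top0.png

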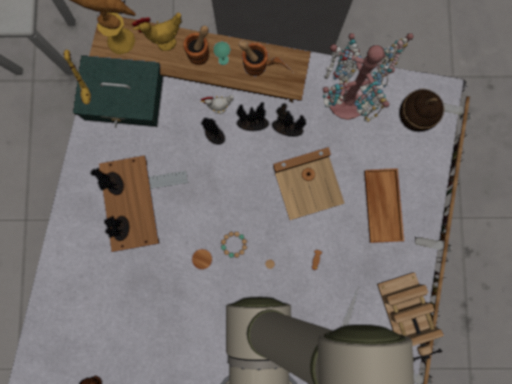

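View pics/side0.png

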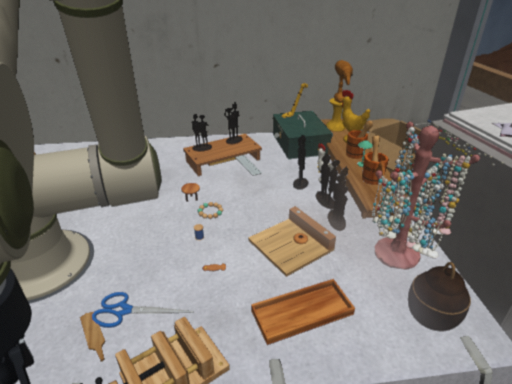

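The top view (x up, y left) shows the blade at (152–187, 173–187) and the riser at about (130, 203). The round brooch is on the board at (309, 174), the fence runs from (275, 167) to (330, 152), and the tray is at (384, 205). The bracelet is at (233, 245) and the stool at (202, 259). Next I'll get rough world positions from these.

```bash
cat > h.py <<'E'
import numpy as np,cv2
from scipy.spatial.transform import Rotation as R
def ray(c,px,h):
    px=np.atleast_2d(np.array(px,float)); K,Rm,t=[np.array(c[k]) for k in("K","R","t")]
    o=-Rm.T@t; d=(Rm.T@np.linalg.inv(K)@np.c_[px,np.ones(len(px))].T).T
    return o+d*((h-o[2])/d[:,2])[:,None]
def proj(c,P):
    K,Rm,t=[np.array(c[k]) for k in("K","R","t")]; q=(K@(Rm@np.atleast_2d(P).T+t[:,None])).T
    return q[:,:2]/q[:,2:]
def rot(s): # wxyz -> Rotation
    w,x,y,z=s["ee_rot"]; return R.from_quat([x,y,z,w])
def move(s,goal,yaw=None):
    """increments (tool axes, units) to reach goal TCP; yaw = world heading (rad) wanted for tool x, tool down"""
    r=rot(s); d=r.inv().apply(np.array(goal)-s["eef_pos"])/120; out=[d.round(3)]
    if yaw is not None:
        c,n=np.cos(yaw),np.sin(yaw); T=R.from_matrix([[c,n,0],[n,-c,0],[0,0,-1]])
        out.append(((r.inv()*T).as_rotvec()/(np.pi/4)).round(3))
    return out
E
python3 - <<'E'
from h import *;from rig import ctrl
c=ctrl.camera_info("top")
for n,p,h in[("brooch",(309,174),24),("fenceTL",(274,165),45),("fenceTR",(329,150),45),("bdBL",(289,218),12),("bdBR",(343,205),12),("bladetip t",(187,172),18),("bladetip b",(188,185),18),("blade root t",(153,176),18),("riser TL",(101,164),50),("TR",(144,157),50),("BR",(158,243),50),("BL",(112,250),50),("bracelet",(233,245),10),("stool",(202,259),40),("tray c",(384,205),21),("trayTL",(365,170),21),("spool",(269,264),36),("bird",(317,260),12),("blk1",(213,133),0),("blk2",(252,125),0),("blk3",(290,130),0)]:
    print(n,ray(c,p,h)[0,:2].round(0))
E
```

```text
brooch [ 601. -135.]
fenceTL [621. -44.]
fenceTR [ 659. -186.]
bdBL [488. -83.]
bdBR [ 521. -223.]
bladetip t [609. 182.]
bladetip b [575. 179.]
blade root t [600. 271.]
riser TL [627. 398.]
TR [644. 288.]
BR [425. 249.]
BL [408. 364.]
bracelet [419.  62.]
stool [384. 139.]
tray c [ 519. -327.]
trayTL [ 611. -281.]
spool [371. -29.]
bird [ 380. -153.]
blk1 [718. 116.]
blk2 [739.  11.]
blk3 [724. -90.]
```

View pics/wrist0.png

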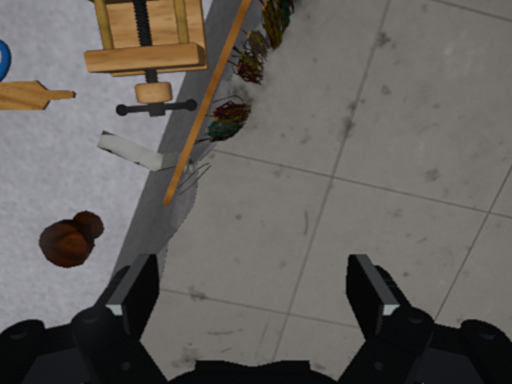

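The wrist camera shows the clamp and the table edge. The fingers sit at rows 250–330, with the TCP at about row 256. I'll carry the tool over to the board.

Call:
arm_command(increments=[{"dr": [0, 0, 0], "offset": [0.3, -0.15, 0], "hand": 1}, {"dr": [0, 0, 0], "offset": [0.3, -0.15, 0], "hand": 1}, {"dr": [0, 0, 0], "offset": [0.3, -0.15, 0], "hand": 1}, {"dr": [0, 0, 0], "offset": [0.3, -0.15, 0], "hand": 1}, {"dr": [0, 0, 0], "offset": [0.3, -0.15, 0], "hand": 1}, {"dr": [0, 0, 0], "offset": [0.3, -0.15, 0], "hand": 1}, {"dr": [0, 0, 0], "offset": [0.3, -0.15, 0], "hand": 1}, {"dr": [0, 0, 0], "offset": [0.3, -0.15, 0], "hand": 1}])

```text
time_s: 0.95
eef_pos: [367.6, -304.8, 231.2]
ee_rot: [-0.0, 0.994, 0.114, -0.0]
force: [-0.3, -0.7, -0.1]
grip_width: 0.999
grip_force: 0.0
```

Call:
arm_command(increments=[{"dr": [0, 0, 0], "offset": [0.3, -0.15, 0], "hand": 1}, {"dr": [0, 0, 0], "offset": [0.3, -0.15, 0], "hand": 1}, {"dr": [0, 0, 0], "offset": [0.3, -0.15, 0], "hand": 1}, {"dr": [0, 0, 0], "offset": [0.3, -0.15, 0], "hand": 1}, {"dr": [0, 0, 0], "offset": [0, 0, 0], "hand": 1}, {"dr": [0, 0, 0], "offset": [0, 0, 0], "hand": 1}])

```text
time_s: 1.55
eef_pos: [490.7, -203.0, 230.9]
ee_rot: [-0.0, 0.993, 0.114, -0.0]
force: [-0.3, -1.1, 0.3]
grip_width: 1.0
grip_force: 0.0
```

Run:
```python
from h import *;from rig import ctrl
s=ctrl.sense();c=ctrl.camera_info("wrist");im=ctrl.capture("wrist")
print(s["time_s"],s["eef_pos"],s["ee_rot"],s["dq"].round(2))
np.save("w1.npy",dict(im=im,**{k:np.array(c[k]) for k in"KRt"}))
cv2.imwrite("pics/w1.png",im[...,::-1])
```

```text
1.55 [ 490.6825098  -203.04268713  230.89671738] [-1.76806279e-04  9.93431793e-01  1.14425040e-01 -3.88493086e-04] [-0.04 -0.01  0.01 -0.    0.   -0.  ]
```

View pics/w1.png

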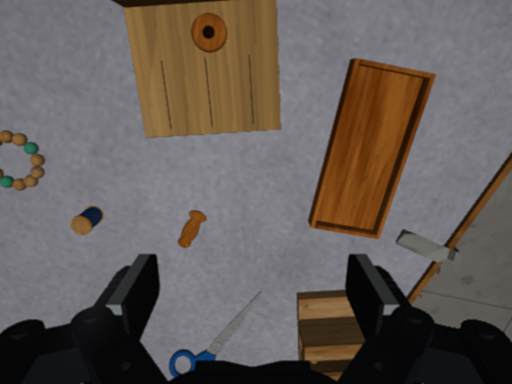

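The wrist view shows the brooch at (209, 32), with a centre hole. The board's open edge runs from (126, 10) to (147, 137), and the tray's corners are (355,60), (434,74), (379,237) and (311,226). I'll convert these to positions and check the sizes.

```bash
cat >> h.py <<'E'
def load(n):
    d=np.load(n,allow_pickle=True).item(); return d.pop("im"),d
E
python3 - <<'E'
from h import *;from rig import ctrl
im,c=load("w1.npy");s=ctrl.sense()
b=ray(c,[(209,32)],24)[0]; e=ray(c,[(191,32),(228,32)],20)
T=ray(c,[(355,60),(434,74),(379,237),(311,226)],21)
print("brooch",b.round(1),np.linalg.norm(e[0]-e[1]),"tray c",T.mean(0).round(1),[np.linalg.norm(T[i]-T[i-1]).round(1) for i in range(4)])
# board edges: line fits on hue/sat boundary
hsv=cv2.cvtColor(im,cv2.COLOR_RGB2HSV); sat=hsv[...,1].astype(float)
def edge(rows,lo,hi,vert=True):
    P=[]
    for r in rows:
        v=cv2.GaussianBlur(sat,(3,3),0); v=v[r,lo:hi] if vert else v[lo:hi,r]
        g=np.abs(np.diff(v));k=g.argmax(); 
        w=g[max(0,k-2):k+3]; x=lo+max(0,k-2)+.5+(w*np.arange(len(w))).sum()/w.sum()
        P.append((x,r) if vert else (r,x))
    return np.array(P)
for nm,P in[("open",edge(range(20,132,4),115,160)),("bot",edge(range(155,275,4),120,150,False)),("right",edge(range(20,120,4),265,295))]:
    W=ray(c,P,12)[:,:2].astype(np.float32); vx,vy,x0,y0=cv2.fitLine(W,cv2.DIST_HUBER,0,.1,.1).ravel()
    print(nm,"pt",x0,y0,"heading",np.degrees(np.arctan2(vy,vx)),"res",np.abs((W-[x0,y0])@[-vy,vx]).mean())
print(move(s,[b[0],b[1],100],None))
E
```

```text
brooch [ 603.5 -134.5   24. ] 36.19862102720976 tray c [ 522. -327.   21.] [np.float64(185.5), np.float64(82.5), np.float64(186.6), np.float64(83.3)]
open pt 545.2632 -65.8973 heading 16.761023 res 0.043571774
bot pt 507.31564 -158.35426 heading -73.218704 res 0.048193738
right pt 584.0167 -209.69783 heading 16.669943 res 0.046112686
[array([ 1.051, -0.348,  1.091])]
```

Call:
arm_command(increments=[{"dr": [0, 0, 0], "offset": [0.263, -0.087, 0.2], "hand": 1}, {"dr": [0, 0, 0], "offset": [0.263, -0.087, 0.2], "hand": 1}, {"dr": [0, 0, 0], "offset": [0.263, -0.087, 0.2], "hand": 1}, {"dr": [0, 0, 0], "offset": [0.262, -0.087, 0.2], "hand": 1}, {"dr": [0, 0, 0], "offset": [0, 0, 0.3], "hand": 1}, {"dr": [0, 0, 0], "offset": [0, 0, 0.3], "hand": 1}, {"dr": [0, 0, 0], "offset": [0, 0, 0.2], "hand": 1}, {"dr": [0, 0, 0], "offset": [0, 0, 0], "hand": 1}])

```text
time_s: 2.4
eef_pos: [601.7, -134.9, 36.1]
ee_rot: [-0.002, 0.994, 0.113, -0.003]
force: [-0.2, -0.1, 0.1]
grip_width: 1.001
grip_force: 0.0
```

Run:
```python
from h import *;from rig import ctrl
s=ctrl.sense();c=ctrl.camera_info("wrist");im=ctrl.capture("wrist")
print(s["time_s"],s["eef_pos"].round(1),move(s,[603.5,-134.5,11]))
np.save("w2.npy",dict(im=im,**{k:np.array(c[k]) for k in"KRt"}))
g=cv2.cvtColor(im,cv2.COLOR_RGB2HSV)
m=((g[...,0]<14)&(g[...,1]>140)).astype(np.uint8)
for x in sorted(cv2.findContours(m,0,2)[0],key=cv2.contourArea)[-4:]:
    (u,v),r=cv2.minEnclosingCircle(x);print((u,v),r,ray(c,[(u,v)],24)[0].round(1),cv2.contourArea(x))
```

```text
2.4 [ 601.7 -134.9   36.1] [array([0.017, 0.001, 0.209])]
(69.0, 180.0) 24.596847534179688 [616.2 -39.1  24. ] 196.5
(248.759033203125, 238.67469787597656) 11.261295318603516 [ 604.7 -132.8   24. ] 305.0
(142.0, 148.0) 40.05006790161133 [640.4 -72.4  24. ] 615.5
(491.2593078613281, 301.9627380371094) 44.639522552490234 [ 596.7 -275.    24. ] 1698.5
```

Call:
arm_command(increments=[{"dr": [0, 0, 0], "offset": [0.02, 0, 0.12], "hand": 1}, {"dr": [0, 0, 0], "offset": [0, 0, 0.09], "hand": 0.2}, {"dr": [0, 0, 0], "offset": [0, 0, 0], "hand": -0.6}, {"dr": [0, 0, 0], "offset": [0, 0, 0], "hand": -0.6}, {"dr": [0, 0, 0], "offset": [0, 0, 0], "hand": -0.6}, {"dr": [0, 0, 0], "offset": [0, 0, 0], "hand": -0.6}, {"dr": [0, 0, 0], "offset": [0, 0, 0], "hand": -0.6}], grip_force=40)

```text
time_s: 3.15
eef_pos: [606.9, -134.0, 15.0]
ee_rot: [0.0, 0.994, 0.114, 0.001]
force: [-0.2, 0.2, 4.2]
grip_width: 0.392
grip_force: 40.2
```

Call:
arm_command(increments=[{"dr": [0, 0, 0], "offset": [0, 0, -0.3], "hand": -0.6}, {"dr": [0, 0, 0], "offset": [0, 0, -0.3], "hand": -0.6}, {"dr": [0, 0, 0], "offset": [-0.2, 0.28, -0.1], "hand": -0.6}, {"dr": [0, 0, 0], "offset": [-0.22, 0.28, 0], "hand": -0.6}, {"dr": [0, 0, 0], "offset": [-0.22, 0.28, 0], "hand": -0.6}, {"dr": [0, 0, 0], "offset": [-0.22, 0.28, 0], "hand": -0.6}, {"dr": [0, 0, 0], "offset": [-0.2, 0.28, 0], "hand": -0.6}, {"dr": [0, 0, 0], "offset": [0, 0, 0.2], "hand": -0.6}])

```text
time_s: 3.95
eef_pos: [519.6, -331.7, 76.6]
ee_rot: [0.003, 0.994, 0.111, 0.002]
force: [0.9, 1.2, -0.5]
grip_width: 0.387
grip_force: 39.9
```

Call:
arm_command(increments=[{"dr": [0, 0, 0], "offset": [0.03, -0.03, 0.25], "hand": -0.6}, {"dr": [0, 0, 0], "offset": [0, 0, 0.17], "hand": -0.6}, {"dr": [0, 0, 0], "offset": [0, 0, 0], "hand": -0.6}, {"dr": [0, 0, 0], "offset": [0, 0, 0], "hand": 0.1}, {"dr": [0, 0, 0], "offset": [0, 0, 0], "hand": 0.1}, {"dr": [0, 0, 0], "offset": [0, 0, 0], "hand": 0.1}])

```text
time_s: 4.55
eef_pos: [523.6, -322.2, 25.0]
ee_rot: [0.001, 0.994, 0.114, 0.001]
force: [-1.1, -0.4, 1.5]
grip_width: 0.553
grip_force: 0.0
```

Call:
arm_command(increments=[{"dr": [0, 0, 0], "offset": [0, 0, -0.3], "hand": 0.1}, {"dr": [0, 0, 0], "offset": [0, 0, -0.35], "hand": 0.5}, {"dr": [0, 0, 0], "offset": [0, 0, -0.35], "hand": 1}, {"dr": [0, 0, 0], "offset": [0, 0, -0.35], "hand": 1}, {"dr": [0, 0, 0], "offset": [0, -0.2, -0.35], "hand": 1}, {"dr": [0, 0, 0], "offset": [0.1, -0.35, 0], "hand": 1}, {"dr": [0, 0, 0], "offset": [0.1, -0.35, 0], "hand": 1}, {"dr": [0, 0, 0], "offset": [0, 0, 0], "hand": 1}])

```text
time_s: 5.35
eef_pos: [522.4, -207.0, 229.3]
ee_rot: [0.0, 0.993, 0.116, 0.001]
force: [0.1, -0.4, 0.8]
grip_width: 0.999
grip_force: 0.0
```

Run:
```python
from h import *;from rig import ctrl
s=ctrl.sense();c=ctrl.camera_info("wrist");im=ctrl.capture("wrist")
print(s["time_s"],s["eef_pos"].round(1))
np.save("w3.npy",dict(im=im,**{k:np.array(c[k]) for k in"KRt"}))
cv2.imwrite("pics/w3.png",im[...,::-1])
print(move(s,[520,130,s["eef_pos"][2]]))
```

```text
5.35 [ 522.4 -207.   229.3]
[array([ 0.627, -2.738, -0.   ])]
```

View pics/w3.png

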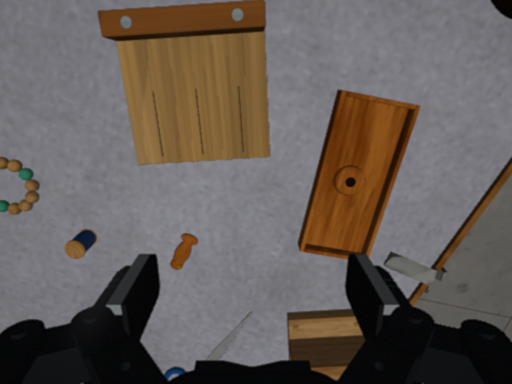

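The brooch lies flat in the tray at (350, 182), and the board is clear, with the fence across the top left. Next I'll look at the square.

Call:
arm_command(increments=[{"dr": [0, 0, 0], "offset": [0.08, -0.34, 0], "hand": 1}, {"dr": [0, 0, 0], "offset": [0.08, -0.34, 0], "hand": 1}, {"dr": [0, 0, 0], "offset": [0.08, -0.34, 0], "hand": 1}, {"dr": [0, 0, 0], "offset": [0.08, -0.34, 0], "hand": 1}, {"dr": [0, 0, 0], "offset": [0.08, -0.34, 0], "hand": 1}, {"dr": [0, 0, 0], "offset": [0.08, -0.34, 0], "hand": 1}, {"dr": [0, 0, 0], "offset": [0.08, -0.34, 0], "hand": 1}, {"dr": [0, 0, 0], "offset": [0.07, -0.34, 0], "hand": 1}])

```text
time_s: 6.2
eef_pos: [522.4, 124.6, 228.2]
ee_rot: [0.0, 0.994, 0.113, 0.001]
force: [0.1, -0.7, 0.1]
grip_width: 1.001
grip_force: 0.0
```

Call:
arm_command(increments=[{"dr": [0, 0, 0], "offset": [0, 0, 0], "hand": 1}, {"dr": [0, 0, 0], "offset": [0, 0, 0], "hand": 1}])

```text
time_s: 6.4
eef_pos: [522.4, 123.6, 227.9]
ee_rot: [0.0, 0.993, 0.114, 0.0]
force: [0.5, -0.6, 0.4]
grip_width: 0.998
grip_force: 0.0
```

Run:
```python
from h import *;from rig import ctrl
s=ctrl.sense();c=ctrl.camera_info("wrist");im=ctrl.capture("wrist")
print(s["time_s"],s["eef_pos"].round(1))
np.save("w4.npy",dict(im=im,**{k:np.array(c[k]) for k in"KRt"}))
cv2.imwrite("pics/w4.png",im[...,::-1])
```

```text
6.4 [522.4 123.6 227.9]
```

View pics/w4.png

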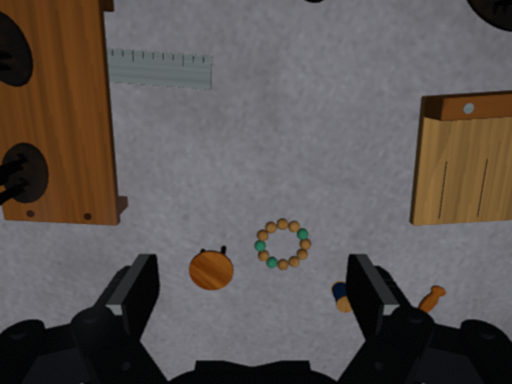

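The blade's corners are (108,48), (213,55), (211,90) and (109,80). The riser's front edge runs from (103, 0) to (117, 224), the bracelet is at (283, 243), and the stool top is at (211, 269).

Run:
```python
from h import *;from rig import ctrl
im,c=load("w4.npy");s=ctrl.sense()
B=ray(c,[(108,48),(213.5,55),(211.5,90),(109,80)],18.5)[:,:2];print(B.round(1))
h=np.degrees(np.arctan2(*(B[1]-B[0])[::-1])),np.degrees(np.arctan2(*(B[2]-B[3])[::-1]));print("headings",h,"w",np.linalg.norm(B[1]-B[2]),"tip edge heading",np.degrees(np.arctan2(*(B[1]-B[2])[::-1])))
R_=ray(c,[(106,10),(118,224)],50)[:,:2];print("riser front",R_.round(1),np.degrees(np.arctan2(*(R_[0]-R_[1])[::-1])))
print("bracelet",ray(c,[(283,243),(255,243),(312,243)],7).round(0),"stool",ray(c,[(211,269)],40).round(0))
P=ray(c,[(422,110),(413,225)],12)[:,:2];print("board open",P.round(1),np.degrees(np.arctan2(*(P[0]-P[1])[::-1])))
```

```text
[[599.1 286.8]
 [616.5 184.1]
 [583.2 179.7]
 [569.2 283.1]]
headings (np.float64(-80.41718577758694), np.float64(-82.25608887363883)) w 33.507814569114444 tip edge heading 7.427094855430747
riser front [[629.8 278.3]
 [427.5 248. ]] 8.53271618086251
bracelet [[424.  61.   7.]
 [416.  94.   7.]
 [432.  26.   7.]] stool [[389. 141.  40.]]
board open [[613.7 -42.3]
 [485.2 -84.1]] 18.025416916594786
```

Call:
arm_command(increments=[{"dr": [0, 0, 0], "offset": [0.25, -0.15, 0], "hand": 0.4}, {"dr": [0, 0, 0], "offset": [0.25, -0.15, 0], "hand": 0.4}, {"dr": [0, 0, 0], "offset": [0.25, -0.15, 0], "hand": 0.4}, {"dr": [0, 0, -0.19], "offset": [0, 0, 0], "hand": 0.4}, {"dr": [0, 0, -0.19], "offset": [0, 0, 0], "hand": 0.4}, {"dr": [0, 0, -0.19], "offset": [0, 0, 0], "hand": 0.4}, {"dr": [0, 0, -0.19], "offset": [0, 0, 0], "hand": 0.4}])

```text
time_s: 7.15
eef_pos: [598.2, 194.8, 227.7]
ee_rot: [0.0, 0.915, 0.402, -0.0]
force: [-0.3, 0.3, -0.6]
grip_width: 0.699
grip_force: 0.0
```

Call:
arm_command(increments=[{"dr": [0, 0, -0.19], "offset": [0, 0, 0], "hand": 0.4}, {"dr": [0, 0, -0.19], "offset": [0, 0, 0], "hand": 0.4}, {"dr": [0, 0, -0.19], "offset": [0, 0, 0], "hand": 0.4}, {"dr": [0, 0, -0.19], "offset": [0, 0, 0], "hand": 0.4}, {"dr": [0, 0, -0.19], "offset": [0, 0, 0], "hand": 0.4}, {"dr": [0, 0, -0.19], "offset": [0, 0, 0], "hand": 0.4}, {"dr": [0, 0, 0], "offset": [0, 0, 0], "hand": 0.4}, {"dr": [0, 0, 0], "offset": [0, 0, 0], "hand": 0.4}])

```text
time_s: 7.95
eef_pos: [597.9, 195.6, 227.7]
ee_rot: [0.0, 0.655, 0.756, -0.0]
force: [-0.2, 0.1, 1.1]
grip_width: 0.701
grip_force: 0.0
```

Run:
```python
from h import *;from rig import ctrl
s=ctrl.sense();c=ctrl.camera_info("wrist");im=ctrl.capture("wrist")
print(s["time_s"],s["eef_pos"].round(1),s["joints"].round(2),s["grip_width"])
np.save("w5.npy",dict(im=im,**{k:np.array(c[k]) for k in"KRt"}))
cv2.imwrite("pics/w5.png",im[...,::-1])
print(move(s,[597.7,196.7,100],np.radians(98.5)))
```

```text
7.95 [597.9 195.6 227.7] [ 0.13  0.55  1.16 -0.    1.44 -0.01] 0.7006480238581393
[array([ 1.000e-02, -1.000e-03,  1.064e+00]), array([ 0.   ,  0.   , -0.006])]
```

View pics/w5.png

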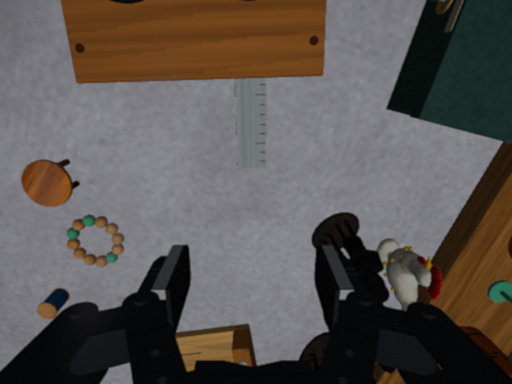

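The blade runs down the view from (251, 78) to its tip at (251, 168), and figure_c's base is at (335, 225). I'll check the tip's position and figure_c's clearance.

Run:
```python
from h import *;from rig import ctrl
im,c=load("w5.npy");s=ctrl.sense()
B=ray(c,[(236,80),(239,168),(266.5,167),(266,80)],18.5)[:,:2];print(B.round(1),np.linalg.norm(B[1]-B[2]))
for a,b in((0,1),(3,2)):print(np.degrees(np.arctan2(*(B[b]-B[a])[::-1])))
tip=(B[1]+B[2])/2;print("tip",tip)
print("figc base",ray(c,[(313,235),(335,215),(335,245)],0).round(0))
c2=ctrl.camera_info("top");print(ray(c2,[(204,118),(222,143)],0).round(0))
```

```text
[[570.9 272.7]
 [586.  181.4]
 [616.  186.9]
 [601.1 277.1]] 30.500869327531113
-80.6151918902556
-80.63380150244001
tip [600.98836832 184.12530054]
figc base [[689. 104.   0.]
 [710. 134.   0.]
 [719.  94.   0.]]
[[759. 140.   0.]
 [690.  92.   0.]]
```

Call:
arm_command(increments=[{"dr": [0, 0, -0.026], "offset": [0.025, 0.01, 0.3], "hand": 0.4}, {"dr": [0, 0, 0], "offset": [0, 0, 0.35], "hand": 0.4}, {"dr": [0, 0, 0], "offset": [0, 0, 0.35], "hand": 0.4}, {"dr": [0, 0, 0], "offset": [0, 0, 0.35], "hand": 0.4}, {"dr": [0, 0, 0], "offset": [0, 0, 0.25], "hand": 0.4}, {"dr": [0, 0, 0], "offset": [0, 0, 0.12], "hand": 0.4}, {"dr": [0, 0, 0], "offset": [0, 0, 0], "hand": 0.4}])

```text
time_s: 8.7
eef_pos: [597.6, 199.6, 19.9]
ee_rot: [-0.001, 0.645, 0.764, -0.001]
force: [-0.3, -0.0, 0.7]
grip_width: 0.702
grip_force: 0.0
```

Call:
arm_command(increments=[{"dr": [0, 0, 0], "offset": [0, 0, 0.1], "hand": 0.4}, {"dr": [0, 0, 0], "offset": [0, 0, 0], "hand": -0.5}, {"dr": [0, 0, 0], "offset": [0, 0, 0], "hand": -0.5}, {"dr": [0, 0, 0], "offset": [0, 0, 0], "hand": -0.5}, {"dr": [0, 0, 0], "offset": [0, 0, 0], "hand": -0.5}], grip_force=50)

```text
time_s: 9.2
eef_pos: [598.6, 200.0, 10.0]
ee_rot: [0.0, 0.645, 0.764, 0.0]
force: [0.4, -0.7, 0.9]
grip_width: 0.353
grip_force: 49.3
```

Call:
arm_command(increments=[{"dr": [0, 0, 0], "offset": [-0.05, -0.008, 0], "hand": -0.5}, {"dr": [0, 0, 0], "offset": [-0.07, -0.012, 0], "hand": -0.5}, {"dr": [0, 0, 0], "offset": [-0.08, -0.013, 0], "hand": -0.5}, {"dr": [0, 0, 0], "offset": [-0.08, -0.013, 0], "hand": -0.5}, {"dr": [0, 0, 0], "offset": [-0.08, -0.013, 0], "hand": -0.5}, {"dr": [0, 0, 0], "offset": [-0.08, -0.013, 0], "hand": -0.5}, {"dr": [0, 0, 0], "offset": [-0.08, -0.013, 0], "hand": -0.5}])

```text
time_s: 9.9
eef_pos: [598.7, 135.7, 9.3]
ee_rot: [-0.0, 0.645, 0.764, 0.0]
force: [0.1, 2.8, 0.5]
grip_width: 0.352
grip_force: 49.4
```

Call:
arm_command(increments=[{"dr": [0, 0, 0], "offset": [-0.08, -0.013, 0], "hand": -0.5}, {"dr": [0, 0, 0], "offset": [-0.08, -0.013, 0], "hand": -0.5}, {"dr": [0, 0, 0], "offset": [-0.08, -0.013, 0], "hand": -0.5}, {"dr": [0, 0, 0], "offset": [-0.08, -0.013, 0], "hand": -0.5}, {"dr": [0, 0, 0], "offset": [-0.08, -0.013, 0], "hand": -0.5}, {"dr": [0, 0, 0], "offset": [-0.08, -0.013, 0], "hand": -0.5}, {"dr": [0, 0, 0], "offset": [-0.07, -0.012, 0], "hand": -0.5}, {"dr": [0, 0, 0], "offset": [0, 0, 0], "hand": -0.5}])

```text
time_s: 10.7
eef_pos: [599.5, 68.2, 9.4]
ee_rot: [0.001, 0.645, 0.764, -0.0]
force: [1.0, -3.4, 2.3]
grip_width: 0.353
grip_force: 49.5
```

Run:
```python
from h import *;from rig import ctrl
s=ctrl.sense();c=ctrl.camera_info("wrist");im=ctrl.capture("wrist");t=ctrl.capture("top")
print(s["time_s"],s["eef_pos"].round(1),s["force"],s["wrist_torque"],s["grip_width"])
a=cv2.resize(im,(512,384));b=cv2.resize(t[80:300,80:373],(288,216))
o=np.zeros((384,800,3),np.uint8);o[:,:512]=a;o[:216,512:]=b;cv2.imwrite("pics/w6.png",o[...,::-1])
```

```text
10.7 [599.5  68.2   9.4] [ 0.97169997 -3.38054921  2.26174006] [-0.43780229 -0.15972661  0.00586498] 0.35293429629847894
```

View pics/w6.png

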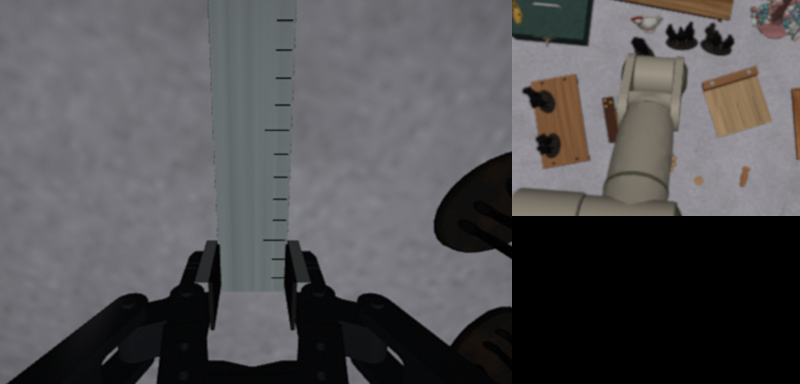

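The square came out cleanly: the wrist view shows the blade gripped near its tip at (250, 290), and the stock is clear of the riser. I'll release, rise and turn.

Call:
arm_command(increments=[{"dr": [0, 0, 0], "offset": [0, 0, 0], "hand": 0.4}, {"dr": [0, 0, 0], "offset": [0, 0, 0], "hand": 0.4}, {"dr": [0, 0, 0], "offset": [0, 0, -0.35], "hand": 0.4}, {"dr": [0, 0, 0], "offset": [0, 0, -0.35], "hand": 0.4}, {"dr": [0, 0, 0], "offset": [0, 0, -0.37], "hand": 0.4}, {"dr": [0, 0, 0], "offset": [0, 0, -0.37], "hand": 0.4}, {"dr": [0, 0, 0], "offset": [0, 0, -0.37], "hand": 0.4}, {"dr": [0, 0, 0], "offset": [0.2, -0.17, 0], "hand": 0.4}])

```text
time_s: 11.6
eef_pos: [578.1, 88.9, 232.4]
ee_rot: [0.005, 0.645, 0.764, 0.003]
force: [0.6, 1.2, -1.0]
grip_width: 0.701
grip_force: 0.0
```

Call:
arm_command(increments=[{"dr": [0, 0, 0], "offset": [0.2, -0.18, 0], "hand": 0.4}, {"dr": [0, 0, 0], "offset": [0.2, -0.18, 0], "hand": 0.4}, {"dr": [0, 0, 0], "offset": [0.2, -0.18, 0], "hand": 0.4}, {"dr": [0, 0, 0.18], "offset": [0, 0, 0], "hand": 0.4}, {"dr": [0, 0, 0.18], "offset": [0, 0, 0], "hand": 0.4}, {"dr": [0, 0, 0.18], "offset": [0, 0, 0], "hand": 0.4}, {"dr": [0, 0, 0.18], "offset": [0, 0, 0], "hand": 0.4}, {"dr": [0, 0, 0.18], "offset": [0, 0, 0], "hand": 0.4}])

```text
time_s: 12.4
eef_pos: [498.7, 150.4, 226.4]
ee_rot: [-0.0, 0.871, 0.492, -0.0]
force: [0.3, 0.6, 0.1]
grip_width: 0.701
grip_force: 0.0
```

Call:
arm_command(increments=[{"dr": [0, 0, 0.18], "offset": [0, 0, 0], "hand": 0.4}, {"dr": [0, 0, 0.18], "offset": [0, 0, 0], "hand": 0.4}, {"dr": [0, 0, 0.18], "offset": [0, 0, 0], "hand": 0.4}, {"dr": [0, 0, 0.18], "offset": [0, 0, 0], "hand": 0.4}, {"dr": [0, 0, 0.19], "offset": [0, 0, 0], "hand": 0.4}, {"dr": [0, 0, 0.19], "offset": [0, 0, 0], "hand": 0.4}, {"dr": [0, 0, 0], "offset": [0, 0, 0], "hand": 0.4}, {"dr": [0, 0, 0], "offset": [0, 0, 0], "hand": 0.4}])

```text
time_s: 13.2
eef_pos: [498.9, 150.3, 226.4]
ee_rot: [-0.0, 0.996, 0.087, -0.0]
force: [-0.3, 0.1, -0.3]
grip_width: 0.704
grip_force: 0.0
```

Run:
```python
from h import *;from rig import ctrl
s=ctrl.sense();c=ctrl.camera_info("wrist");im=ctrl.capture("wrist")
print(s["time_s"],s["eef_pos"].round(1),s["joints"].round(2),np.degrees(np.arctan2(*rot(s).as_matrix()[[1,0],0])))
np.save("w7.npy",dict(im=im,**{k:np.array(c[k]) for k in"KRt"}))
cv2.imwrite("pics/w7.png",im[...,::-1])
```

```text
13.2 [498.9 150.3 226.4] [0.07 0.31 1.52 0.   1.32 1.46] 9.974905612067245
```

View pics/w7.png

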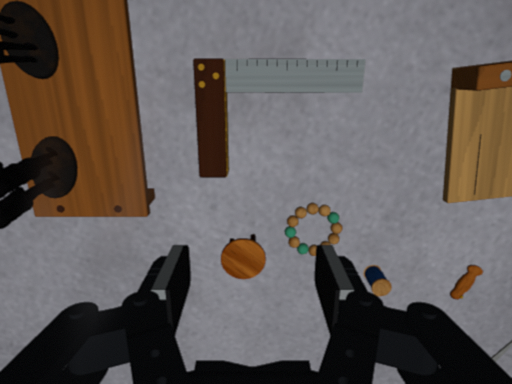

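The whole square is visible. The stock's top corners are about (194,59), (224,59), (227,177) and (199,177), and the blade tip's corners are (364,59) and (363,93). Everything else is as it was.

Run:
```python
from h import *;from rig import ctrl
im,c=load("w7.npy");s=ctrl.sense()
B=ray(c,[(194,59),(223.5,59),(226.5,177),(199,177)],30)[:,:2];print("stock",B.round(1),[np.linalg.norm(B[i]-B[i-1]).round(1) for i in range(4)])
T=ray(c,[(364,59.5),(362.5,93.5),(226,60),(228,93.5)],18.5)[:,:2];print("blade",T.round(1))
for a,b in((B[3],B[0]),(B[2],B[1]),):print("y head",np.degrees(np.arctan2(*(b-a)[::-1])))
for a,b in((T[2],T[0]),(T[3],T[1])):print("x head",np.degrees(np.arctan2(*(b-a)[::-1])))
h=np.radians(9.5);ys=np.array([np.cos(h),np.sin(h)]);xs=np.array([np.sin(h),-np.cos(h)])
print("O",T[0]-140*xs,B[1]); cen=B.mean(0)+2*ys; print("centre",cen)
print(move(s,[*cen,100],h))
```

```text
stock [[588.6 222.1]
 [593.5 194.2]
 [477.  173.7]
 [471.9 202.9]] [np.float64(118.3), np.float64(28.4), np.float64(118.3), np.float64(29.6)]
blade [[617.7  57.4]
 [586.1  49.8]
 [593.5 192.6]
 [562.1 185.8]]
y head 9.329366391995146
y head 9.942557732236596
x head -79.81835057546095
x head -80.01826829430594
O [594.63821339 195.46955559] [593.53198533 194.15823697]
centre [534.72175099 198.5543653 ]
[array([ 0.364, -0.345,  1.054]), array([-0.  ,  0.  ,  0.01])]
```

Call:
arm_command(increments=[{"dr": [0, 0, 0], "offset": [0.18, -0.17, 0.2], "hand": 0.4}, {"dr": [0, 0, 0], "offset": [0.18, -0.17, 0.2], "hand": 0.4}, {"dr": [0, 0, 0], "offset": [0, 0, 0.35], "hand": 0.4}, {"dr": [0, 0, 0], "offset": [0, 0, 0.35], "hand": 0.4}, {"dr": [0, 0, 0], "offset": [0, 0, 0.3], "hand": 0.4}, {"dr": [0, 0, 0], "offset": [0, 0, 0.2], "hand": 0.4}, {"dr": [0, 0, 0], "offset": [0, 0, 0.1], "hand": 0.4}, {"dr": [0, 0, 0], "offset": [0, 0, 0], "hand": 0.4}])

```text
time_s: 14.05
eef_pos: [534.2, 197.5, 21.5]
ee_rot: [0.0, 0.996, 0.085, -0.001]
force: [0.2, -0.5, 0.6]
grip_width: 0.7
grip_force: 0.0
```

Call:
arm_command(increments=[{"dr": [0, 0, 0], "offset": [0, -0.005, 0.055], "hand": 0.4}, {"dr": [0, 0, 0], "offset": [0, 0, 0], "hand": -0.6}, {"dr": [0, 0, 0], "offset": [0, 0, 0], "hand": -0.6}, {"dr": [0, 0, 0], "offset": [0, 0, 0], "hand": -0.6}, {"dr": [0, 0, 0], "offset": [0, 0, 0], "hand": -0.6}, {"dr": [0, 0, 0], "offset": [0, 0, 0], "hand": -0.6}], grip_force=70)

```text
time_s: 14.65
eef_pos: [535.2, 198.5, 17.2]
ee_rot: [-0.0, 0.996, 0.085, 0.001]
force: [-2.0, 1.7, 6.6]
grip_width: 0.33
grip_force: 70.3
```

Call:
arm_command(increments=[{"dr": [0, 0, 0], "offset": [0, 0, -0.1], "hand": -0.6}, {"dr": [0, 0, 0], "offset": [0, 0, -0.2], "hand": -0.6}, {"dr": [0, 0, 0], "offset": [0, 0, -0.2], "hand": -0.6}, {"dr": [0, 0, 0], "offset": [0, 0, -0.1], "hand": -0.6}, {"dr": [0, 0, 0], "offset": [0, 0, 0], "hand": -0.6}])

```text
time_s: 15.15
eef_pos: [535.4, 198.2, 89.6]
ee_rot: [-0.0, 0.996, 0.085, 0.002]
force: [0.5, -0.5, -3.2]
grip_width: 0.329
grip_force: 70.0
```

Run:
```python
from h import *;from rig import ctrl
s=ctrl.sense();c=ctrl.camera_info("wrist");im=ctrl.capture("wrist");t=ctrl.capture("side")
print(s["time_s"],s["eef_pos"].round(1),s["force"].round(2),s["wrist_torque"].round(2),s["grip_width"],np.degrees(np.arctan2(*rot(s).as_matrix()[[1,0],0])))
np.save("w8.npy",dict(im=im,**{k:np.array(c[k]) for k in"KRt"}))
b=cv2.resize(t[110:290,150:342],(288,270))
o=np.zeros((384,800,3),np.uint8);o[:,:512]=im;o[:270,512:]=b;cv2.imwrite("pics/w8.png",o[...,::-1])
```

```text
15.15 [535.4 198.2  89.6] [ 0.5  -0.5  -3.22] [-0.01 -0.01 -0.01] 0.32866808060047425 9.73042307435025
```

View pics/w8.png

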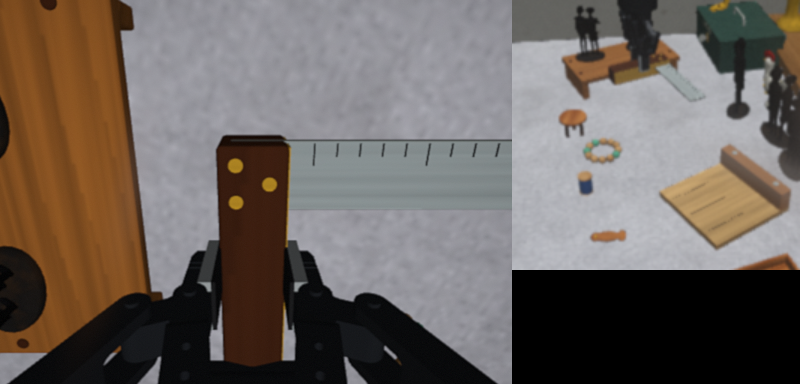

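The square is lifted level (3.2 N, almost no moment) and the stock sits centred between the pads. Those were the last of my ten pictures, so from here I work from numbers only. I'll refine the board frame and the position of the square in the grip with edge fits.

```bash
cat >> h.py <<'E'
def edge(im,ch,rows,lo,hi,vert=True):
    v0=cv2.GaussianBlur(cv2.cvtColor(im,cv2.COLOR_RGB2HSV)[...,ch],(3,3),0).astype(float); P=[]
    for r in rows:
        v=v0[r,lo:hi] if vert else v0[lo:hi,r]
        g=np.abs(np.diff(v));k=max(0,g.argmax()-2);w=g[k:k+5];x=lo+k+.5+(w*np.arange(len(w))).sum()/w.sum()
        P.append((x,r) if vert else (r,x))
    return np.array(P)
def fit(c,P,h):
    W=ray(c,P,h)[:,:2].astype(np.float32); vx,vy,x0,y0=cv2.fitLine(W,cv2.DIST_HUBER,0,.1,.1).ravel()
    if vx<0: vx,vy=-vx,-vy
    return np.array([x0,y0]),np.array([vx,vy]),np.abs((W-[x0,y0])@[-vy,vx]).mean()
def board(openl,bot):
    p,d,_=openl;q,e,_=bot
    t=np.linalg.solve(np.c_[d,-e],q-p); return p+d*t[0]
E
python3 - <<'E'
from h import *;from rig import ctrl
s=ctrl.sense()
for n,o,b,r in[("w1.npy",(range(20,132,4),115,160),(range(155,275,4),120,150),(range(20,120,4),265,295)),("w3.npy",(range(50,158,4),108,150),(range(145,262,4),145,175),(range(45,150,4),255,285))]:
    im,c=load(n); O=fit(c,edge(im,1,*o),12);B=fit(c,edge(im,1,*b,False),12);Rr=fit(c,edge(im,1,*r),12)
    cor=board(O,B);hd=[np.degrees(np.arctan2(f[1][1],f[1][0])) for f in(O,B,Rr)]
    y=O[1];x=np.array([y[1],-y[0]])
    print(n,"corner",cor.round(1),"head",np.round(hd,2),"width",((Rr[0]-O[0])@x).round(1),"res",O[2],B[2],"origin",(cor+128*y).round(1))
    # fence inner base line (12mm) and top inner line (45mm)
    for rng in((28,60),):
        if n=="w3.npy":
            v=im[...,0].astype(int);print("col200 R rows0-60",v[0:60:2,200].tolist()); print("col150",v[0:60:2,150].tolist())
            cx=ray(c,[(200,r) for r in range(0,60,2)],12)[:,:2]; print("y_b at12",((cx-cor)@y).round(0).tolist())
            cx=ray(c,[(200,r) for r in range(0,60,2)],45)[:,:2]; print("y_b at45",((cx-cor)@y).round(0).tolist())
im,c=load("w8.npy")
p=s["eef_pos"][:2];h=np.radians(9.73);tx=np.array([np.cos(h),np.sin(h)]);ty=np.array([np.sin(h),-np.cos(h)])
for col in(235,250,265):
    print(col,im[128:156,col].astype(int).sum(1).tolist())
for col in(340,400):
    print(col,im[130:150,col].astype(int).sum(1).tolist(), im[200:216,col].astype(int).sum(1).tolist())
f=lambda r,col,z:((ray(c,[(col,r)],z)[0,:2]-p)@tx).round(1)
print("stock end top, rows 143,147:",f(143,250,102.4),f(147,250,102.4)," blade outer rows 139,141:",f(139,340,90.9),f(141,340,90.9)," blade inner row 209,211:",f(209,340,90.9)+32,f(211,340,90.9)+32)
E
```

```text
w1.npy corner [484.9 -84. ] head [ 16.73 -73.22  16.67] width 148.9 res 0.0431403 0.050375126 origin [607.5 -47.2]
w3.npy corner [485.1 -84. ] head [ 16.75 -73.24  16.68] width 148.8 res 0.035601 0.058256436 origin [607.7 -47.2]
col200 R rows0-60 [115, 113, 95, 103, 105, 101, 101, 102, 103, 100, 99, 100, 98, 99, 100, 72, 32, 33, 113, 126, 125, 126, 124, 125, 125, 125, 124, 126, 126, 127]
col150 [116, 120, 122, 120, 99, 102, 101, 101, 101, 102, 103, 103, 104, 103, 102, 103, 96, 53, 33, 56, 132, 130, 130, 128, 128, 130, 130, 130, 131, 132]
y_b at12 [159.0, 157.0, 155.0, 153.0, 152.0, 150.0, 148.0, 146.0, 145.0, 143.0, 141.0, 139.0, 138.0, 136.0, 134.0, 132.0, 130.0, 129.0, 127.0, 125.0, 123.0, 121.0, 120.0, 118.0, 116.0, 114.0, 112.0, 110.0, 108.0, 106.0]
y_b at45 [152.0, 150.0, 149.0, 147.0, 145.0, 144.0, 142.0, 141.0, 139.0, 137.0, 136.0, 134.0, 133.0, 131.0, 129.0, 128.0, 126.0, 125.0, 123.0, 121.0, 120.0, 118.0, 116.0, 115.0, 113.0, 111.0, 109.0, 108.0, 106.0, 104.0]
235 [454, 457, 465, 463, 475, 473, 381, 193, 55, 32, 52, 107, 134, 86, 50, 37, 42, 56, 72, 92, 95, 95, 95, 101, 93, 98, 95, 94]
250 [455, 458, 459, 461, 469, 467, 376, 192, 54, 30, 49, 106, 133, 85, 46, 41, 45, 46, 74, 91, 96, 104, 103, 104, 103, 104, 102, 104]
265 [469, 465, 458, 454, 452, 442, 365, 180, 49, 30, 53, 104, 134, 86, 45, 39, 41, 55, 81, 95, 104, 106, 104, 110, 108, 113, 107, 109]
340 [461, 461, 461, 460, 456, 456, 456, 465, 453, 342, 253, 359, 421, 426, 427, 427, 429, 424, 427, 427] [432, 431, 433, 427, 426, 418, 414, 424, 429, 418, 452, 475, 471, 471, 465, 459]
400 [482, 480, 482, 476, 475, 468, 466, 467, 441, 332, 240, 350, 417, 422, 421, 416, 416, 417, 412, 411] [422, 427, 427, 422, 422, 419, 414, 424, 437, 411, 440, 451, 449, 446, 439, 438]
stock end top, rows 143,147: 60.1 58.5  blade outer rows 139,141: 59.7 58.8  blade inner row 209,211: 59.0 58.0
```

Call:
arm_command(increments=[{"dr": [0, 0, 0], "offset": [-0.04, 0.2, 0], "hand": -0.6}, {"dr": [0, 0, 0], "offset": [-0.04, 0.26, 0], "hand": -0.6}, {"dr": [0, 0, 0], "offset": [-0.04, 0.26, 0], "hand": -0.6}, {"dr": [0, 0, 0], "offset": [-0.04, 0.26, 0], "hand": -0.6}, {"dr": [0, 0, 0], "offset": [-0.04, 0.26, 0], "hand": -0.6}, {"dr": [0, 0, 0], "offset": [-0.04, 0.26, 0], "hand": -0.6}, {"dr": [0, 0, 0], "offset": [-0.04, 0.26, 0], "hand": -0.6}, {"dr": [0, 0, 0], "offset": [-0.03, 0.24, 0], "hand": -0.6}])

```text
time_s: 16.05
eef_pos: [537.6, -45.9, 86.5]
ee_rot: [-0.0, 0.996, 0.085, -0.001]
force: [0.5, -0.2, -3.6]
grip_width: 0.328
grip_force: 70.0
```

Call:
arm_command(increments=[{"dr": [0, 0, -0.08], "offset": [0, 0, 0], "hand": -0.6}, {"dr": [0, 0, -0.077], "offset": [0, 0, 0], "hand": -0.6}, {"dr": [0, 0, 0], "offset": [0, 0, 0], "hand": -0.6}, {"dr": [0, 0, 0], "offset": [0, 0, 0], "hand": -0.6}])

```text
time_s: 16.45
eef_pos: [538.1, -44.5, 87.1]
ee_rot: [-0.0, 0.989, 0.145, -0.001]
force: [-0.6, -0.1, -3.4]
grip_width: 0.329
grip_force: 70.2
```

```bash
cat > st.py <<'E'
from h import *;from rig import ctrl
O=np.array([607.6,-47.2]);hb=np.radians(16.75);y=np.array([np.cos(hb),np.sin(hb)]);x=np.array([y[1],-y[0]])
def sq(s):
    h=np.arctan2(*rot(s).as_matrix()[[1,0],0]);p=s["eef_pos"][:2]
    q=p+59*np.array([np.cos(h),np.sin(h)])+15*np.array([np.sin(h),-np.cos(h)])-O
    return (q@x).round(2),(q@y).round(2),np.degrees(h-hb).round(2)
s=ctrl.sense();f=s["force"][:2]
print(s["time_s"],"sq in board",sq(s),"z",s["eef_pos"][2].round(2),"F board x,y,z",(f@x).round(2),(f@y).round(2),s["force"][2].round(2),s["wrist_torque"].round(2))
E
python3 st.py
```

```text
16.45 sq in board (np.float64(-7.57), np.float64(-6.82), np.float64(-0.05)) z 87.05 F board x,y,z -0.1 -0.57 -3.36 [ 0.01 -0.04 -0.02]
```

Call:
arm_command(increments=[{"dr": [0, 0, 0], "offset": [0, 0, 0.15], "hand": -0.6}, {"dr": [0, 0, 0], "offset": [0, 0, 0.2], "hand": -0.6}, {"dr": [0, 0, 0], "offset": [0, 0, 0.13], "hand": -0.6}, {"dr": [0, 0, 0], "offset": [0, 0, 0.07], "hand": -0.6}, {"dr": [0, 0, 0], "offset": [0, 0, 0], "hand": -0.6}, {"dr": [0, 0, 0], "offset": [0, 0, 0], "hand": -0.6}])

```text
time_s: 17.05
eef_pos: [538.9, -44.7, 22.4]
ee_rot: [0.0, 0.989, 0.146, 0.0]
force: [-0.1, 0.5, -3.5]
grip_width: 0.327
grip_force: 70.1
```

```bash
python3 st.py
python3 - <<'E'
from st import *
c=ctrl.camera_info("wrist");im=ctrl.capture("wrist");np.save("w9.npy",dict(im=im,**{k:np.array(c[k]) for k in"KRt"}))
# expected pixels: stock top end corner, blade outer edge, fence inner top, board edge
z0=s["eef_pos"][2]-17.2;a=sq(s)
W=lambda bx,by,z:np.r_[O+bx*x+by*y,z]
for n,P in[("stock top O",W(a[0],a[1],30+z0)),("blade outer x60",W(a[0]+60,a[1],18.5+z0)),("fence top x60",W(60,0,45)),("fence base at blade lvl x60",W(60,0,18)),("fence end corner top",W(0,0,45)),("fence end outer",W(0,22,45))]:print(n,proj(c,P).round(1))
for col in(330,380,430):
    print(col,im[100:165:1,col].astype(int).tolist()[::1] if 0 else [int(v) for v in im[90:170:2,col].sum(1)])
E
```

```text
17.05 sq in board (np.float64(-7.22), np.float64(-6.08), np.float64(0.02)) z 22.42 F board x,y,z -0.53 0.02 -3.45 [0.02 0.01 0.  ]
17.05 sq in board (np.float64(-7.22), np.float64(-6.08), np.float64(0.02)) z 22.42 F board x,y,z -0.53 0.02 -3.45 [0.02 0.01 0.  ]
stock top O [[288.4 142.6]]
blade outer x60 [[424.  137.7]]
fence top x60 [[475.4 131.1]]
fence base at blade lvl x60 [[436.1 121.8]]
fence end corner top [[311.6 131. ]]
fence end outer [[315.3  66.9]]
330 [248, 245, 241, 245, 242, 247, 248, 247, 251, 248, 254, 248, 255, 251, 247, 248, 248, 247, 247, 241, 210, 246, 393, 390, 383, 234, 416, 422, 414, 419, 412, 409, 420, 421, 425, 423, 424, 423, 423, 424]
380 [437, 437, 437, 434, 431, 427, 413, 404, 407, 411, 412, 418, 424, 386, 247, 243, 243, 242, 244, 234, 209, 239, 372, 371, 361, 228, 415, 422, 419, 420, 412, 407, 414, 415, 426, 424, 422, 421, 423, 421]
430 [237, 235, 234, 235, 241, 237, 237, 241, 239, 238, 240, 243, 242, 239, 238, 237, 232, 235, 238, 232, 205, 216, 322, 320, 314, 217, 389, 230, 264, 298, 344, 388, 409, 425, 422, 416, 415, 413, 415, 416]
```

Call:
arm_command(increments=[{"dr": [0, 0, 0], "offset": [0.02, 0, 0.015], "hand": -0.6}, {"dr": [0, 0, 0], "offset": [0.02, 0, 0.015], "hand": -0.6}, {"dr": [0, 0, 0], "offset": [0, 0.02, 0], "hand": -0.6}, {"dr": [0, 0, 0], "offset": [0, 0.02, 0], "hand": -0.6}, {"dr": [0, 0, 0], "offset": [0, 0, 0], "hand": -0.6}, {"dr": [0, 0, 0], "offset": [0, 0, 0], "hand": -0.6}])

```text
time_s: 17.7
eef_pos: [544.5, -48.0, 18.3]
ee_rot: [-0.0, 0.989, 0.146, 0.0]
force: [0.7, 0.1, -3.5]
grip_width: 0.327
grip_force: 70.1
```

```bash
python3 st.py
```

```text
17.7 sq in board (np.float64(-2.46), np.float64(-1.69), np.float64(0.02)) z 18.33 F board x,y,z 0.09 0.68 -3.5 [ 0.01 -0.01 -0.  ]
```

Next I step toward the fence until I feel contact.

Call:
arm_command(increments=[{"dr": [0, 0, 0], "offset": [0.01, 0, 0], "hand": -0.6}, {"dr": [0, 0, 0], "offset": [0, 0, 0], "hand": -0.6}, {"dr": [0, 0, 0], "offset": [0, 0, 0], "hand": -0.6}])

```text
time_s: 18.0
eef_pos: [545.6, -47.5, 18.3]
ee_rot: [-0.0, 0.989, 0.146, 0.0]
force: [0.6, -0.2, -3.2]
grip_width: 0.328
grip_force: 70.1
```

```bash
python3 st.py
```

```text
18.0 sq in board (np.float64(-2.64), np.float64(-0.41), np.float64(0.04)) z 18.32 F board x,y,z 0.41 0.52 -3.17 [-0.01  0.02 -0.02]
```

Call:
arm_command(increments=[{"dr": [0, 0, 0], "offset": [0, 0.01, 0], "hand": -0.6}, {"dr": [0, 0, 0], "offset": [0, 0, 0], "hand": -0.6}, {"dr": [0, 0, 0], "offset": [0, 0, 0], "hand": -0.6}])

```text
time_s: 18.3
eef_pos: [545.9, -48.5, 18.3]
ee_rot: [-0.0, 0.989, 0.146, -0.0]
force: [-0.3, 2.2, -3.1]
grip_width: 0.329
grip_force: 70.3
```

```bash
python3 st.py
```

```text
18.3 sq in board (np.float64(-1.57), np.float64(-0.43), np.float64(0.03)) z 18.29 F board x,y,z -2.23 0.32 -3.14 [ 0.38  0.06 -0.08]
```

Call:
arm_command(increments=[{"dr": [0, 0, 0], "offset": [0, 0.006, 0], "hand": -0.6}, {"dr": [0, 0, 0], "offset": [0, 0, 0], "hand": -0.6}, {"dr": [0, 0, 0], "offset": [0, 0, 0], "hand": -0.6}])

```text
time_s: 18.6
eef_pos: [545.9, -48.6, 18.3]
ee_rot: [-0.001, 0.989, 0.146, -0.0]
force: [-0.5, 6.3, -1.5]
grip_width: 0.329
grip_force: 70.6
```

```bash
python3 st.py
```

```text
18.6 sq in board (np.float64(-1.5), np.float64(-0.47), np.float64(0.03)) z 18.29 F board x,y,z -6.15 1.28 -1.53 [ 1.04  0.21 -0.14]
```

Call:
arm_command(increments=[{"dr": [0, 0, 0], "offset": [0.008, 0, 0], "hand": -0.6}, {"dr": [0, 0, 0], "offset": [0, 0, 0], "hand": -0.6}, {"dr": [0, 0, 0], "offset": [0, 0, 0], "hand": -0.6}])

```text
time_s: 18.9
eef_pos: [546.3, -48.4, 18.0]
ee_rot: [-0.001, 0.989, 0.146, -0.001]
force: [-2.6, 3.7, -2.0]
grip_width: 0.329
grip_force: 70.6
```

```bash
python3 st.py
```

```text
18.9 sq in board (np.float64(-1.51), np.float64(-0.05), np.float64(0.04)) z 18.05 F board x,y,z -4.27 -1.4 -2.01 [ 0.77  0.57 -0.06]
```

Call:
arm_command(increments=[{"dr": [0, 0, 0], "offset": [0.008, 0, 0], "hand": -0.6}, {"dr": [0, 0, 0], "offset": [0, 0, 0], "hand": -0.6}, {"dr": [0, 0, 0], "offset": [0, 0, 0], "hand": -0.6}])

```text
time_s: 19.2
eef_pos: [546.9, -48.3, 17.8]
ee_rot: [-0.001, 0.989, 0.146, -0.001]
force: [-4.3, 3.4, -2.9]
grip_width: 0.326
grip_force: 70.5
```

```bash
python3 st.py
```

```text
19.2 sq in board (np.float64(-1.51), np.float64(0.58), np.float64(0.04)) z 17.84 F board x,y,z -4.52 -3.12 -2.89 [ 0.63  0.66 -0.04]
```

Call:
arm_command(increments=[{"dr": [0, 0, 0], "offset": [0.008, -0.004, 0], "hand": -0.6}, {"dr": [0, 0, 0], "offset": [0, 0, 0], "hand": -0.6}, {"dr": [0, 0, 0], "offset": [0, 0, 0], "hand": -0.6}])

```text
time_s: 19.5
eef_pos: [546.9, -48.1, 17.7]
ee_rot: [-0.001, 0.989, 0.146, -0.002]
force: [-8.3, -0.2, -1.3]
grip_width: 0.326
grip_force: 70.6
```

```bash
python3 st.py
```

```text
19.5 sq in board (np.float64(-1.65), np.float64(0.66), np.float64(0.04)) z 17.67 F board x,y,z -2.2 -8.05 -1.26 [-0.15  1.36 -0.15]
```

Call:
arm_command(increments=[{"dr": [0, 0, 0], "offset": [-0.004, 0.004, 0.008], "hand": -0.6}, {"dr": [0, 0, 0], "offset": [0, 0, 0], "hand": -0.6}, {"dr": [0, 0, 0], "offset": [0, 0, 0], "hand": -0.6}])

```text
time_s: 19.8
eef_pos: [546.9, -48.2, 17.3]
ee_rot: [-0.001, 0.989, 0.146, -0.002]
force: [-9.1, 3.1, 3.5]
grip_width: 0.33
grip_force: 71.2
```

```bash
python3 st.py
```

```text
19.8 sq in board (np.float64(-1.55), np.float64(0.56), np.float64(0.05)) z 17.27 F board x,y,z -5.59 -7.79 3.54 [ 0.4   1.34 -0.13]
```

Call:
arm_command(increments=[{"dr": [0, 0, 0], "offset": [0, 0, 0], "hand": 0.3}, {"dr": [0, 0, 0], "offset": [0, 0, 0], "hand": 0.3}, {"dr": [0, 0, 0], "offset": [0, 0, 0], "hand": 0.3}, {"dr": [0, 0, 0], "offset": [0, 0, -0.1], "hand": 0.3}, {"dr": [0, 0, 0], "offset": [0, 0, -0.3], "hand": 0.3}, {"dr": [0, 0, 0], "offset": [0, 0, -0.35], "hand": 0.3}, {"dr": [0, 0, 0], "offset": [0, 0, -0.35], "hand": 0.3}, {"dr": [0, 0, 0], "offset": [0, 0, -0.35], "hand": 0.3}])

```text
time_s: 20.6
eef_pos: [548.3, -48.7, 194.2]
ee_rot: [0.0, 0.989, 0.146, 0.001]
force: [0.4, -0.7, -0.2]
grip_width: 0.652
grip_force: 0.0
```

Call:
arm_command(increments=[{"dr": [0, 0, 0], "offset": [-0.15, 0.12, -0.25], "hand": 0.3}, {"dr": [0, 0, 0], "offset": [-0.2, 0.15, 0], "hand": 0.3}, {"dr": [0, 0, 0], "offset": [0, 0, 0], "hand": 0.3}, {"dr": [0, 0, 0], "offset": [0, 0, 0], "hand": 0.3}])

```text
time_s: 21.0
eef_pos: [517.6, -92.0, 222.1]
ee_rot: [0.0, 0.989, 0.145, 0.0]
force: [0.3, 0.1, 0.9]
grip_width: 0.65
grip_force: 0.0
```

Run:
```python
from st import *
c=ctrl.camera_info("wrist");im=ctrl.capture("wrist");np.save("w10.npy",dict(im=im,**{k:np.array(c[k]) for k in"KRt"}))
W=lambda bx,by,z:np.r_[O+bx*x+by*y,z]
pr=lambda *a:proj(c,W(*a))[0]
print("O top",pr(0,0,30),"brass far",pr(0,-120,30),"tip",pr(140,0,18.5),"left",pr(-30,-60,30),"fence",pr(70,0,45),s["eef_pos"])
# stock left/right edges by value along rows between by=-45 and -115; dark mask
g=cv2.cvtColor(im,cv2.COLOR_RGB2HSV)
P=[];Q=[]
for by in range(-115,-35,8):
    u,v=pr(-15,by,30); r=int(round(v)); row=im[r].astype(int).sum(1)
    k=int(u)
    l=k
    while row[l]<250:l-=1
    m=k
    while row[m]<170:m+=1
    P.append((l+.5,r));Q.append((m-.5,r))
for n,A in(("left",P),("right",Q)):
    B=(ray(c,A,30)[:,:2]-O);print(n,(B@x).round(1).tolist())
u,v=pr(-15,-118,30)
print("free end col vals",[(r,int(im[r,int(u)].astype(int).sum())) for r in range(int(v)-4,int(v)+10)])
for bx in(50,100):
    u,v=pr(bx,0,18.5);print("blade edge exp row",v,[(r,im[r,int(u)].astype(int).tolist()) for r in range(int(v)-8,int(v)+6)])
    u,v=pr(bx,-32,18.5);print("inner exp row",v,[(r,int(im[r,int(u)].astype(int).sum())) for r in range(int(v)-5,int(v)+6)])
u,v=pr(20,-80,12);r=int(v);print("row across",r,pr(0,-80,30)[0],pr(0,-80,12)[0],[(q,im[r,q].astype(int).tolist()) for q in range(int(pr(0,-80,30)[0])-6,int(pr(0,-80,30)[0])+8)])
```

```text
21.0 sq in board (np.float64(32.01), np.float64(-40.15), np.float64(-0.03)) z 222.13 F board x,y,z -0.04 0.32 0.86 [ 0.08  0.03 -0.04]
O top [233.31986998  60.84912012] brass far [235.40943198 181.3181076 ] tip [376.01208407  61.41793615] left [204.7203493  124.59509702] fence [309.50140629  60.00268689] [517.55619042 -92.03636247 222.13236321]
left [-30.7, -30.3, -31.0, -30.6, -30.3, -30.9, -30.6, -30.2, -30.8, -30.4]
right [0.2, -0.8, -0.6, -0.5, -0.3, -0.2, -0.1, 0.1, 0.2, -0.6]
free end col vals [(175, 86), (176, 89), (177, 92), (178, 81), (179, 85), (180, 85), (181, 193), (182, 363), (183, 412), (184, 411), (185, 408), (186, 402), (187, 399), (188, 394)]
blade edge exp row 61.43194679584445 [(53, [109, 66, 27]), (54, [108, 64, 26]), (55, [106, 63, 25]), (56, [106, 64, 26]), (57, [108, 65, 26]), (58, [107, 65, 26]), (59, [99, 60, 23]), (60, [79, 45, 15]), (61, [51, 31, 16]), (62, [66, 64, 58]), (63, [100, 105, 105]), (64, [109, 117, 117]), (65, [108, 115, 117]), (66, [107, 114, 116])]
inner exp row 95.20133716272045 [(90, 344), (91, 351), (92, 353), (93, 355), (94, 353), (95, 334
[... 207 characters left out ...]
[105, 62, 27]), (59, [95, 56, 22]), (60, [77, 43, 14]), (61, [49, 30, 15]), (62, [64, 63, 57]), (63, [97, 103, 103]), (64, [105, 114, 115]), (65, [107, 114, 115]), (66, [105, 113, 114])]
inner exp row 95.18499373336546 [(90, 339), (91, 343), (92, 351), (93, 356), (94, 353), (95, 337), (96, 272), (97, 286), (98, 309), (99, 310), (100, 307)]
row across 141 234.76580428140193 235.56710651561542 [(228, [45, 22, 11]), (229, [48, 25, 15]), (230, [47, 23, 11]), (231, [46, 21, 8]), (232, [46, 23, 13]), (233, [56, 32, 13]), (234, [80, 55, 17]), (235, [108, 81, 31]), (236, [128, 98, 52]), (237, [146, 112, 64]), (238, [146, 113, 65]), (239, [147, 113, 65]), (240, [147, 113, 65]), (241, [145, 111, 63])]
```

The edge fits put the brass face about 0.5 mm from the open edge and parallel to it. The blade edge is at the fence and the hand is clear, so I'll hand the job in.

```bash
python3 -c "
from rig import ctrl
print(ctrl.finish_job())"
```

```text
the job is handed in; nothing more can be done
None
```

I handed the job in at about 21 s, with the round brooch in the tray and the square flat beside the board, its brass face within about 0.5 mm of the open edge and its blade against the fence; the hand-in returned no verdict.

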